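# Close a tin in the sprung lidding press

## Robot

A 6-joint arm with a two-finger parallel gripper is mounted at the origin on a cart in front of the work surface, level with it; the furniture and walls round the work are solid. World frame = base frame: x ahead of the robot, y to its left, z up, the work surface at z = 0. Lengths are in m, angles in degrees, forces in N, time in s.
With the tool pointing down it reaches from about 0.25 to 0.8 m from the base axis. Payload 8.5 kg.
Tool frame: the origin (TCP) lies at the very end of the fingers, on their centre line; the grasp point (between the pads) lies 19 mm behind it; z points along the fingers, y is the line along which they close (so a half turn about z gives the same grasp; the last joint's range is limited). The gripper opens to 85 mm and grips with 20 to 120 N. Pads are 22 mm wide; open, the fingers measure 114 mm over their backs; the gripper's body (76 mm by 85 mm) begins 54 mm behind the grasp point. The pads swing forward as they close: fully open they stand 13 mm farther back than shut.
Start: joints at [-75.344, 13.648, -0.773, 75.585, 0, 90], TCP at [0.133, -0.508, 0.231] pointing down, gripper open.
Joint ranges: [-152.45, 152.45], [-59.26, 108.67], [-65.41, 83.53], [-104.44, 129.93], [-82.83, 76.93], [-180, 180]. Speed limits (degrees/s): [127.2, 127.2, 159.86, 180, 180, 180].

## Interface

Orientations are given as a 3x3 rotation matrix whose columns are the frame's x, y, z axes.
In Python, from bench import * gives the robot as it stands.
- The arm moves only by the tool servo_tool, never from a script. Its argument "plan" is a list of rows, each a list of 2 entries, a list of its own where there are three numbers: the shift along the tool's x, y, z in units of 300 mm (1.0 is 300 mm), then the turn, a rotation vector about the tool's x, y, z in units of 2 pi rad (1.0 is 2 pi rad). A call has 1 to 12 rows; each row is the pose to reach, as a shift and turn from the pose commanded when the call began, along the tool's axes at that moment, turning the shorter way round; what a row does not reach only later rows make up. A row lasts 1/12 s, in which the tool goes at most 41.7 mm and 7.16 degrees, less where a joint would pass 70% of its speed; a pose out of reach is approached as far as the arm can. A call with a number of a shift or a turn outside -1 to 1 is refused whole. A call with a gripper value outside its range is refused whole. "gripper" is the opening, from -1 (shut) to 1 (fully open), set as the call begins (left out, the last holds). The fingers move at their own pace and stop on an object; the grip force is fixed at half the most. Time passes only in rows, so rows that repeat a pose let the fingers close. It gives the time, the measured TCP pose, the force, the opening and the grip force at its end, in the units of the state.
- read_state(): the state, without advancing time (a new reading comes with each control period).
- read_camera(name): name is "side" or "top" or "wrist"; returns a dict with "img" (420x560x3 uint8, blue, green, red), "fx", "fy", "cx", "cy" (pixels), "k1" (the pictures are not rectified: a ray, as slopes to the right and down, at radius r is drawn at 1 + k1 r^2 times it, then the intrinsics apply), "cam_to_world" (4x4, takes a point from camera to world coordinates). Camera axes: x right, y down, z forward; pixel columns grow to the right and rows downward; lengths in m; the calibration is good to about 2 mm. A picture is of the moment at which its call begins. There is no depth.
- job_done(): hands the job in; it is judged then, once.
Trained networks look in a picture, given as the dict that the camera call returned (one of the last four; its "shot" number tells which), for a name from the list of things; names that differ only in an ending like _2 or _b are one class to them, and where a whole thing is asked for, a point or a joint stands for the part that bears it (a point fixed in the world has none). Each returns a list of dicts, best first, with "score" (0 to 1); they miss things now and then, are a little off and sometimes report something else, mostly with a low value. They report only what shows in the picture. A call takes as long as a camera call. They do not tell look-alikes from the thing itself.
- look_for(picture, query): "location" ([x, y, z] in m, in the coordinates of the camera as it stood for that picture, good to about 4 mm: the middle of the surface that is visible of it).
- masks_of(picture, query): "region" (420x560 bool, what is visible of it).
The state is a dict: "time_s": time; "joints": joint angles; "qd": joint speeds; "tau": joint torques, N m; "ee_pos": TCP position; "tool_rot": TCP orientation; "wrist_force": force on the tool from outside, world axes, zero at the start; "torque": the same for the moment, N m; "gripper_width": finger opening in m; "grasp_force": force on a finger pad.
Only numpy, scipy, OpenCV 4.12 (cv2) and the standard library are available. Lean on these libraries where they do the work, as an engineer would, in place of code of your own. Each camera call takes 0.05 s, during which the arm holds its last target. There are 200 camera calls.

## Task

The lid of the plain metal tin is on but stands proud. Stand the tin upright on the base plate of the lidding press, slide it between the guides right back against the stop under the plunger with its lid still raised, then push the plunger's knob down until the lid is fully home, and let the plunger spring all the way back up, leaving the tin in the press. Push firmly but do not force the press, never tip the tin over, and leave the small cup and the kitchen timer where they stand.

Things in the scene. Friction and masses are not known exactly. Their poses are not given: they have to be found in the camera images.
- tin: Plain bare-metal round tin, body 62 mm in diameter and 66 mm tall, with a push-on lid 66 mm in diameter; 70 mm tall overall when shut. Loose, upright on the table. Origin: centre of its underside, z up. Grip the body near 45 mm height (a lower gripper would press on the lid); about 0.27 kg.
- tin_lid (a joint): How far the tin's lid stands proud, m: 0 fully home, 0.012 the highest. The lid's top is 70 mm plus this value above the tin's underside. It is a tight fit: pushing it down takes about 6 N beyond the plunger's spring, then it meets its hard seat. Closing it never needs more than 20 N on the knob; over 50 N would be forcing the press, so go slowly.
- press: Lidding press, fixed to the table: steel base plate 245 x 124 mm, 14 mm thick, from x = -151 to +94 mm, with guides, a column and a grey overhanging head with a sprung plunger. Origin: on the table under the plunger's axis; +x points from the open infeed end to the stop, z up. No room under the head for an upright gripper: push the tin in with the tool leaning back 20 to 40 degrees.
- press_nest (a point): Point on top of the base plate (14 mm over the table) on the plunger's axis, where the centre of the tin's underside belongs; axes as the press. White guides, 16 mm high over the plate, inner faces 69 mm apart, run from x = -45 to +30 mm, flaring out to x = -70; the white stop, 30 mm high, has its face at x = +31.5 mm.
- press_infeed (a point): Point on top of the base plate, 100 mm in front of the nest, where the tin can be set down clear of the guides and the head; axes as the press.
- press_plunger (a joint): Plunger stroke, m: 0 at rest (up), grows downward, at most 0.068; spring force 3.6 N at rest plus 1 N per 10 mm. Vertical, on the press's z axis: a foot 48 mm wide hangs 10 mm under the head; the black knob, 52 mm wide, has its flat top 128 mm above the head's underside, so 254 to 284 mm over the table at rest (find it by touch). The lid is home after 32 to 62 mm.
- spice_cup: Small pale green cup, 71 mm wide and 41 mm tall, loose bystander. Origin: centre of its underside.
- timer: White round kitchen timer with a red knob, 67 mm wide and 50 mm tall, loose bystander. Origin: centre of its underside.
- press_column (a point): Centre of the top of the square column (22 x 34 mm), 230 mm over the table and 70 mm behind the plunger's axis; axes as the press. The grey head, 46 mm wide, 34 mm thick, is clamped to it and reaches forward to 24 mm in front of the plunger's axis. Its height differs each time and is not reported: underside 126 to 156 mm over the table.
Mind the look-alikes: they are no part of the job. What is shaped like the tin but black or yellow is not meant.

How it is judged (in metres and radians):
On the way, in this order (a step that is already met when the one before it is completed fails the run):
1. the tin stands upright against the stop under the plunger, its lid still raised (horizontal distance between tin and press_nest below 0.008 m and angle between tin's own z axis and vertical below 0.06 rad and height (world z) of tin between 0.011 and 0.017 m and value of joint tin_lid above 0.003 m), for 0.2 s.
2. the plunger is pushed down and the lid is fully home (horizontal distance between tin and press_nest below 0.008 m and angle between tin's own z axis and vertical below 0.06 rad and height (world z) of tin between 0.011 and 0.017 m and value of joint tin_lid below 0.0015 m and value of joint press_plunger above 0.025 m), for 0.1 s.
At the end, for the whole second after the job is handed in: The tin stands at rest on the press's base plate, upright within 0.06 rad and its centre within 8 mm of the nest point, its lid home within 2 mm, the plunger back up within 4 mm of rest (horizontal distance between tin and press_nest below 0.008 m and angle between tin's own z axis and vertical below 0.06 rad and height (world z) of tin between 0.011 and 0.017 m and value of joint tin_lid below 0.002 m and value of joint press_plunger below 0.004 m and linear speed of tin below 0.02 m/s); the robot touches nothing.
It fails at once if the fingers push on the press with more than 50 N (contact force between the fingers and press above 50 N).
It fails at once if the tin is tipped over (angle between tin's own z axis and vertical above 0.6 rad).
It fails at once if the cup is moved by more than 30 mm (distance of spice_cup from where it was at the start of the episode above 0.03 m).
It fails at once if the timer is moved by more than 30 mm (distance of timer from where it was at the start of the episode above 0.03 m).
It also fails if it takes over 61 s, if anything falls off the work surface, if the arm or the gripper's body presses on something with over 40 N, if the wrist force passes 120 N, or if a joint passes its speed limit or range.

## Working session

There is one attempt and no reset: what is moved stays moved. The work goes in short steps, Python scripts to look and compute and a tool call to move; the robot and the scene stay as the last step left them, time stands still between calls to the robot, and variables do not carry over. Pictures are saved under pics/ and viewed, at most 10 in all, crops included, and the job is handed in when it is done.

Besides the shell and the picture viewer there is one more tool, called after ">>>" by a JSON object that holds its "api" and its "payload". servo_tool: Moves the arm, as the interface text tells. Its arguments: {"type":"object","properties":{"plan":{"type":"array","items":{"type":"array"}},"gripper":{"type":"number"}},"required":["plan"]}

```bash
mkdir -p pics; python3 - <<'E'
from bench import *
import cv2,numpy as np
s=read_state();print({k:np.round(s[k],3).tolist() for k in s})
ims=[]
for n in("side","top"):
    p=read_camera(n);cv2.imwrite(f"pics/{n}0.png",p["img"])
    T=np.array(p["cam_to_world"]);print(n,p["fx"],p["k1"],np.round(T,3).tolist())
    for q in("tin","press","press_plunger","spice_cup","timer","press_column"):
        for d in look_for(p,q)[:4]:
            w=T[:3,:3]@np.array(d["location"])+T[:3,3];print(q,round(d["score"],2),w.round(3))
E
```

```text
{'time_s': 0.0, 'joints': [-75.344, 13.681, -0.818, 75.585, -0.0, 90.0], 'qd': [0.0, 0.029, 0.05, 0.082, -0.115, 0.036], 'tau': [-0.005, -53.878, 34.644, 0.019, -0.0, -0.0], 'ee_pos': [0.133, -0.507, 0.231], 'tool_rot': [[0.967, 0.253, -0.0], [0.253, -0.967, 0.001], [-0.0, -0.001, -1.0]], 'wrist_force': [0.494, -0.443, 0.213], 'torque': [0.023, 0.01, -0.016], 'grasp_force': 0.0, 'gripper_width': 0.086}
side 537.8656039814625 0.0015162154207809945 [[-0.935, -0.206, 0.288, 0.138], [-0.353, 0.489, -0.797, 1.365], [0.024, -0.847, -0.531, 0.956], [0.0, 0.0, 0.0, 1.0]]
tin 0.66 [0.422 0.391 0.072]
tin 0.6 [0.531 0.514 0.065]
tin 0.56 [ 0.383 -0.002  0.055]
tin 0.45 [ 0.625 -0.027  0.028]
press 0.71 [ 0.626 -0.028  0.026]
press_plunger 0.72 [ 0.619 -0.031  0.264]
spice_cup 0.8 [0.383 0.103 0.027]
timer 0.96 [0.54  0.391 0.037]
top 537.1509228128841 -0.04842923323337082 [[0.001, -0.99, 0.144, 0.321], [-1.0, -0.004, -0.018, 0.181], [0.018, -0.144, -0.989, 1.681], [0.0, 0.0, 0.0, 1.0]]
tin 0.84 [0.535 0.495 0.074]
tin 0.7 [ 0.389 -0.029  0.068]
tin 0.66 [0.423 0.369 0.074]
spice_cup 0.96 [0.378 0.115 0.02 ]
spice_cup 0.75 [ 0.6   -0.026  0.014]
timer 0.64 [0.543 0.377 0.037]
press_column 0.72 [ 0.601 -0.025  0.014]
```

View pics/side0.png

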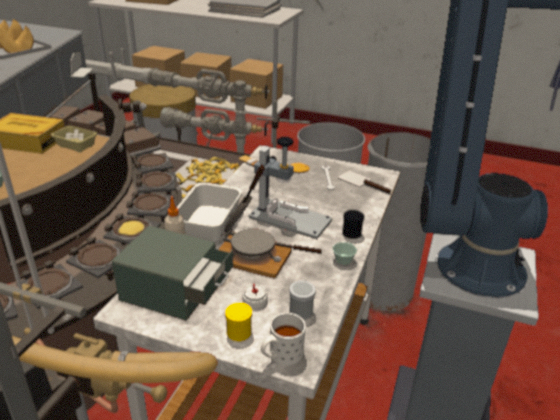

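View pics/top0.png

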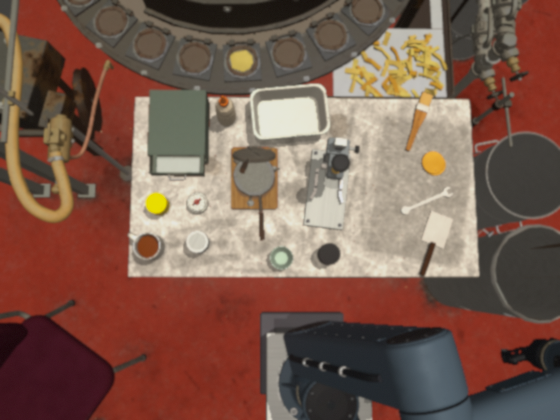

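Tin candidates in the side picture are yellow (238,320), black (352,223) and bare grey (301,298), which is top (196,242). Only the grey one fits "plain bare metal". I'll confirm it with an enlarged crop, together with the press.

```bash
python3 - <<'E'
import cv2,numpy as np
t=cv2.imread("pics/top0.png");s=cv2.imread("pics/side0.png")
a=cv2.resize(t[130:235,290:370],(450,591),interpolation=cv2.INTER_CUBIC)
b=cv2.resize(s[270:330,270:340],(345,296),interpolation=cv2.INTER_CUBIC)
c=cv2.resize(t[215:275,170:240],(345,295),interpolation=cv2.INTER_CUBIC)
cv2.imwrite("pics/crop1.png",np.hstack([a,np.vstack([b,c])]))
E
```

```text
(no output)
```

View pics/crop1.png

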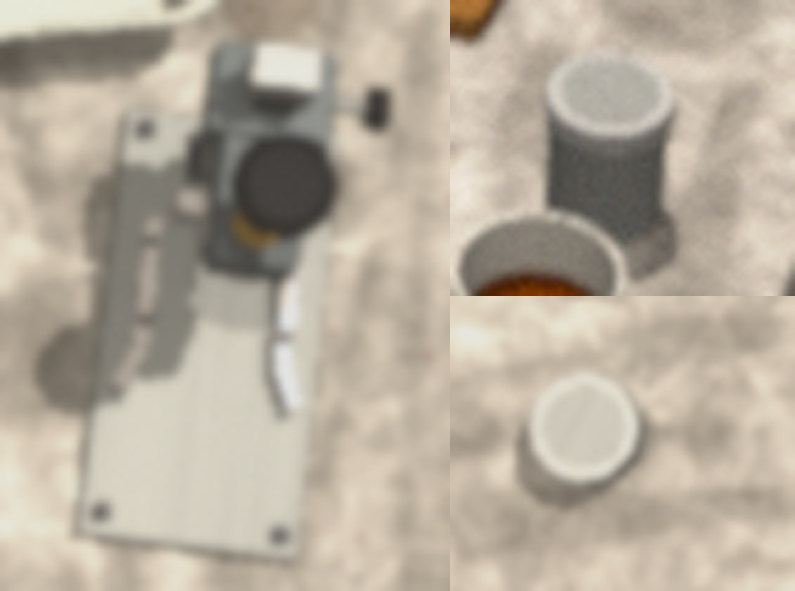

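The crop confirms the bare-metal tin, with its lid centre at top (197.4,242.0). The press plate corners are at top (303.9,224.5), (342.6,229.0) and (312.2,149.9), the column top at (341.2,142.4), and the knob at (340.8,163.2).

```bash
cat >h.py <<'E'
from bench import *
import cv2,numpy as np
from scipy.optimize import least_squares
from scipy.spatial.transform import Rotation as R
def prep(p):
    k=p["k1"];K=np.array([[p["fx"],0,p["cx"]],[0,p["fy"],p["cy"]],[0,0,1.]])
    return K,np.array([k,0,0,0,0.]),np.array(p["cam_to_world"])
def pix2w(p,uv,z):
    K,D,T=prep(p);o=cv2.undistortPoints(np.array([[uv]],float),K,D)[0,0]
    d=T[:3,:3]@np.r_[o,1];return T[:3,3]+d*(z-T[2,3])/d[2]
def proj(p,P):
    K,D,T=prep(p);X=(np.atleast_2d(P)-T[:3,3])@T[:3,:3]
    return cv2.projectPoints(X,np.zeros(3),np.zeros(3),K,D)[0][:,0]
def pressw(q,P):  # q=x,y,yaw(rad)
    return R.from_euler('z',q[2]).apply(np.atleast_2d(P))+[q[0],q[1],0]
def rel(Rg,pg,s=None):
    "target TCP pose -> units in current tool axes (from the measured pose)"
    s=s or read_state();R0=np.array(s["tool_rot"]);
    d=R0.T@(np.array(pg)-s["ee_pos"])/.3
    return d.round(4),(R.from_matrix(R0.T@Rg).as_rotvec()/(2*np.pi)).round(4)
def toolR(yaw,lean=0):
    "tool down, its x along heading yaw(deg); lean: tool tilted so that its body leans back (-heading)"
    c,s=np.cos(np.radians(yaw)),np.sin(np.radians(yaw));x=np.array([c,s,0]);z=np.array([0,0,-1.])
    y=np.cross(z,x);M=np.c_[x,y,z];return R.from_rotvec(-np.radians(lean)*y).as_matrix()@M
E
python3 - <<'E'
from h import *
p=read_camera("top");q=read_camera("side")
print("tin",pix2w(p,(197.4,242),.078), "side lid",pix2w(q,(270+(610-450)/4.93,270+95/4.93),.078))
uv=np.array([(303.9,224.5),(342.6,229.0),(312.2,149.9),(341.2,142.4)])
for u,z in zip(uv,(.014,.014,.014,.23)):print(pix2w(p,u,z))
P=np.array([[-.151,.062,.014],[-.151,-.062,.014],[.094,.062,.014],[.07,0,.23]])
r=least_squares(lambda a:(proj(p,pressw(a,P))-uv).ravel(),[.6,-.03,0]);print(r.x,np.degrees(r.x[2]),r.fun.round(1))
print(pix2w(p,(340.8,163.2),.27),toolR(0,30).round(2).tolist())
print(pressw(r.x,[[-.1,0,0],[-.2,0,0]]))
E
```

```text
tin [0.42268814 0.36638362 0.078     ] side lid [0.42158094 0.37323786 0.078     ]
[0.48204795 0.04326447 0.014     ]
[ 0.46821402 -0.07766889  0.014     ]
[0.72051846 0.01475276 0.014     ]
[ 0.69069203 -0.04479539  0.23      ]
[ 0.62272148 -0.03572985 -0.12159007] -6.966597983935194 [-0.3  0.5  0.4  0.9  0.1 -0.9 -0.2 -0.5]
[ 0.62303656 -0.03635522  0.27      ] [[0.87, 0.0, -0.5], [0.0, -1.0, 0.0], [-0.5, 0.0, -0.87]]
[[ 0.52345978 -0.02360079  0.        ]
 [ 0.42419807 -0.01147172  0.        ]]
```

```bash
sed -i 's/from_rotvec(-np.radians/from_rotvec(np.radians/' h.py; python3 - <<'E'
from h import *
s=read_state();Rg=toolR(-7);print(toolR(0,30).round(2).tolist())
for w in([.40,-.2,.26],[.40,.05,.26],[.41,.35,.25]):print(w,*rel(Rg,w,s))
E
```

```text
[[0.87, 0.0, 0.5], [0.0, -1.0, 0.0], [0.5, 0.0, -0.87]]
[0.4, -0.2, 0.26] [ 1.1213 -0.7675 -0.0956] [-0.      0.      0.0602]
[0.4, 0.05, 0.26] [ 1.3321 -1.5737 -0.0956] [-0.      0.      0.0602]
[0.41, 0.35, 0.25] [ 1.6174 -2.5328 -0.0621] [-0.      0.      0.0602]
```

>>> {"api": "servo_tool", "payload": {"plan": [[[0.95, -0.65, -0.1], [0, 0, 0.06]], [[0.95, -0.65, -0.1], [0, 0, 0.06]], [[0.95, -0.65, -0.1], [0, 0, 0.06]], [[0.95, -0.65, -0.1], [0, 0, 0.06]], [[0.95, -0.65, -0.1], [0, 0, 0.06]], [[0.95, -0.65, -0.1], [0, 0, 0.06]], [[0.95, -0.65, -0.1], [0, 0, 0.06]], [[0.95, -0.65, -0.1], [0, 0, 0.06]], [[0.95, -0.65, -0.1], [0, 0, 0.06]], [[0.95, -0.65, -0.1], [0, 0, 0.06]]], "gripper": 1}}

```text
time_s: 1.63
ee_pos: [0.3617, -0.2443, 0.2619]
tool_rot: [[0.993, -0.117, 0.002], [-0.117, -0.993, 0.0], [0.002, -0.0, -1.0]]
wrist_force: [-0.0, -0.4, -0.0]
gripper_width: 0.0852
grasp_force: 0.0
```

>>> {"api": "servo_tool", "payload": {"plan": [[[0.05, -0.99, 0], [0, 0, 0]], [[0.05, -0.99, 0], [0, 0, 0]], [[0.05, -0.99, 0], [0, 0, 0]], [[0.05, -0.99, 0], [0, 0, 0]], [[0.05, -0.99, 0], [0, 0, 0]], [[0.05, -0.99, 0], [0, 0, 0]], [[0.05, -0.99, 0], [0, 0, 0]], [[0.05, -0.99, 0], [0, 0, 0]]]}}

```text
time_s: 2.3
ee_pos: [0.404, -0.0214, 0.2614]
tool_rot: [[0.997, -0.076, 0.002], [-0.076, -0.997, 0.032], [-0.001, -0.032, -0.999]]
wrist_force: [-0.4, 0.4, 0.5]
gripper_width: 0.085
grasp_force: 0.0
```

>>> {"api": "servo_tool", "payload": {"plan": [[[-0.1, -0.99, 0.03], [0, 0, 0]], [[-0.1, -0.99, 0.03], [0, 0, 0]], [[-0.1, -0.99, 0.03], [0, 0, 0]], [[-0.1, -0.99, 0.03], [0, 0, 0]], [[-0.1, -0.99, 0.03], [0, 0, 0]], [[-0.1, -0.99, 0.03], [0, 0, 0]], [[-0.1, -0.99, 0.03], [0, 0, 0]], [[-0.1, -0.99, 0.03], [0, 0, 0]], [[-0.1, -0.99, 0.03], [0, 0, 0]], [[-0.1, -0.99, 0.03], [0, 0, 0]]]}}

```text
time_s: 3.13
ee_pos: [0.3908, 0.0075, 0.2619]
tool_rot: [[1.0, -0.031, 0.001], [-0.031, -0.997, 0.065], [-0.001, -0.065, -0.998]]
wrist_force: [0.3, 0.4, 0.2]
gripper_width: 0.0855
grasp_force: 0.0
```

```bash
python3 - <<'E'
from h import *
s=read_state();print(s["joints"],s["ee_pos"])
p=read_camera("wrist");cv2.imwrite("pics/w1.png",p["img"]);T=prep(p)[2];print(T.round(3))
for d in look_for(p,"tin"):print(d["score"],T[:3,:3]@d["location"]+T[:3,3])
E
```

```text
[-1.84072601e+00 -1.36653794e-01 -1.25407485e+01  7.76783228e+01
  3.75270103e+00  1.79941163e+02] [0.39075967 0.00753233 0.26186729]
[[-0.031 -0.957 -0.289  0.463]
 [-0.997  0.011  0.071 -0.006]
 [-0.065  0.29  -0.955  0.404]
 [ 0.     0.     0.     1.   ]]
0.76 [ 0.39281479 -0.02770973  0.07385011]
0.66 [0.42494275 0.33740717 0.02646112]
```

View pics/w1.png

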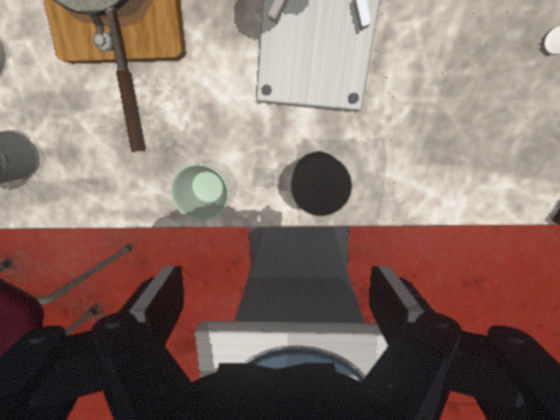

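The picture shows that joint 6 hit its limit, so the arm stopped over the black tin at pixel (321,183). I'll turn the tool the other way to yaw 173 and carry on.

```bash
python3 - <<'E'
from h import *
s=read_state()
print(*rel(toolR(85),[.41,.28,.26],s))
E
```

```text
[ 0.0361 -0.9073  0.0656] [-0.0085 -0.0077 -0.241 ]
```

>>> {"api": "servo_tool", "payload": {"plan": [[[0.036, -0.9, 0.06], [-0.008, -0.008, -0.24]], [[0.036, -0.9, 0.06], [-0.008, -0.008, -0.24]], [[0.036, -0.9, 0.06], [-0.008, -0.008, -0.24]], [[0.036, -0.9, 0.06], [-0.008, -0.008, -0.24]], [[0.036, -0.9, 0.06], [-0.008, -0.008, -0.24]], [[0.036, -0.9, 0.06], [-0.008, -0.008, -0.24]], [[0.036, -0.9, 0.06], [-0.008, -0.008, -0.24]], [[0.036, -0.9, 0.06], [-0.008, -0.008, -0.24]], [[0.036, -0.9, 0.06], [-0.008, -0.008, -0.24]], [[0.036, -0.9, 0.06], [-0.008, -0.008, -0.24]], [[0.036, -0.9, 0.06], [-0.008, -0.008, -0.24]], [[0.036, -0.9, 0.06], [-0.008, -0.008, -0.24]]]}}

```text
time_s: 4.23
ee_pos: [0.4099, 0.278, 0.2614]
tool_rot: [[0.096, 0.995, -0.004], [0.995, -0.096, 0.001], [0.001, -0.004, -1.0]]
wrist_force: [0.1, -0.5, 0.1]
gripper_width: 0.0856
grasp_force: 0.0
```

```bash
python3 - <<'E'
from h import *
s=read_state();print(s["joints"].round(1) if hasattr(s["joints"],'round') else s["joints"],s["ee_pos"])
print(*rel(toolR(173),[.42,.33,.25],s))
p=read_camera("wrist");T=prep(p)[2]
for d in look_for(p,"tin"):print(d["score"],T[:3,:3]@d["location"]+T[:3,3])
E
```

```text
[ 34.   10.3  -0.7  79.1   0.2 129.5] [0.4099285  0.27802628 0.26136218]
[0.1756 0.0169 0.0379] [-0.0004 -0.0006 -0.2459]
0.82 [ 3.88105640e-01 -8.70258320e-05  1.52690161e-02]
0.63 [0.42603552 0.36683865 0.07940422]
0.35 [0.51119161 0.00739372 0.01549892]
```

>>> {"api": "servo_tool", "payload": {"plan": [[[0.2, 0.0, 0.04], [0, 0, -0.246]], [[0.2, 0.0, 0.04], [0, 0, -0.246]], [[0.2, 0.0, 0.04], [0, 0, -0.246]], [[0.2, 0.0, 0.04], [0, 0, -0.246]], [[0.2, 0.0, 0.04], [0, 0, -0.246]], [[0.2, 0.0, 0.04], [0, 0, -0.246]], [[0.2, 0.0, 0.04], [0, 0, -0.246]], [[0.2, 0.0, 0.04], [0, 0, -0.246]], [[0.2, 0.0, 0.04], [0, 0, -0.246]], [[0.2, 0.0, 0.04], [0, 0, -0.246]], [[0.2, 0.0, 0.04], [0, 0, -0.246]], [[0.2, 0.0, 0.04], [0, 0, -0.246]]]}}

```text
time_s: 5.33
ee_pos: [0.4161, 0.3374, 0.2496]
tool_rot: [[-0.985, 0.172, -0.004], [0.172, 0.985, 0.002], [0.004, 0.001, -1.0]]
wrist_force: [0.4, -0.3, -0.2]
gripper_width: 0.0859
grasp_force: 0.0
```

```bash
python3 - <<'E'
from h import *
s=read_state();print(np.round(s["joints"],1),s["ee_pos"],np.round(s["tool_rot"],3).tolist())
p=read_camera("wrist");T=prep(p)[2];cv2.imwrite("pics/w2.png",p["img"]);print(T[:3,3])
for d in look_for(p,"tin"):print(d["score"],T[:3,:3]@d["location"]+T[:3,3])
for m in masks_of(p,"tin"):
    ys,xs=np.nonzero(m["region"]);print(m["score"],xs.min(),xs.max(),ys.min(),ys.max())
E
```

```text
[38.9 14.5  3.1 78.7  0.2 48.8] [0.4161138  0.33743336 0.24955455] [[-0.985, 0.172, -0.004], [0.172, 0.985, 0.002], [0.004, 0.001, -1.0]]
[0.34258031 0.34832327 0.39270169]
0.78 [0.42237865 0.3672741  0.07835784]
0.74 [0.52636156 0.49198115 0.06718255]
0.64 [3.95432554e-01 3.69389884e-04 7.93835220e-03]
0.82 276 340 156 224
0.73 386 462 228 298
0.6 0 13 190 228
```

View pics/w2.png

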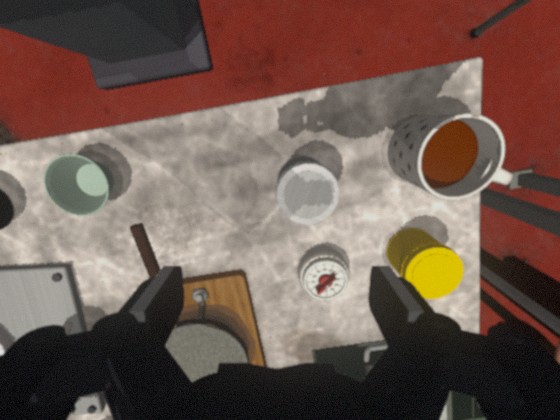

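The metal tin's lid is a circle centred near (308,193). The timer is at (325,272).

```bash
python3 - <<'E'
from h import *
p=read_camera("wrist")
g=cv2.GaussianBlur(cv2.cvtColor(p["img"],6),(5,5),0)
c=cv2.HoughCircles(g[140:250,250:370],cv2.HOUGH_GRADIENT,1,20,param1=100,param2=15,minRadius=25,maxRadius=38);print(c[0][:3]+[250,140,0])
u=c[0][0][:2]+[250,140]
for uv in (u,(308,193)):
  for z in(.074,.08):print(pix2w(p,uv,z))
w=pix2w(p,u,.078); s=read_state()
for z in (.12,.026):print(*rel(toolR(173),[.4225,.3675,z],s))
E
```

```text
[[307.5        192.5         30.70000076]
 [311.5        171.5         33.79999924]]
[0.42173859 0.36762727 0.074     ]
[0.42024991 0.36727424 0.08      ]
[0.42235661 0.36805658 0.074     ]
[0.4208563  0.36769547 0.08      ]
[-0.0048  0.102   0.432 ] [ 0.0002 -0.0006 -0.0093]
[-0.006   0.1017  0.7453] [ 0.0002 -0.0006 -0.0093]
```

>>> {"api": "servo_tool", "payload": {"plan": [[[0, 0.101, 0.3], [0, 0, -0.009]], [[0, 0.101, 0.3], [0, 0, -0.009]], [[0, 0.101, 0.3], [0, 0, -0.009]], [[-0.002, 0.101, 0.5], [0, 0, -0.009]], [[-0.002, 0.101, 0.5], [0, 0, -0.009]], [[-0.002, 0.101, 0.65], [0, 0, -0.009]], [[-0.002, 0.101, 0.65], [0, 0, -0.009]], [[-0.002, 0.101, 0.757], [0, 0, -0.009]], [[-0.002, 0.101, 0.757], [0, 0, -0.009]], [[-0.002, 0.101, 0.757], [0, 0, -0.009]]]}}

```text
time_s: 6.37
ee_pos: [0.4207, 0.3671, 0.0233]
tool_rot: [[-0.993, 0.119, -0.005], [0.119, 0.993, 0.0], [0.005, -0.001, -1.0]]
wrist_force: [0.9, 0.4, 1.3]
gripper_width: 0.0854
grasp_force: 0.0
```

>>> {"api": "servo_tool", "payload": {"plan": [[[0, 0, 0], [0, 0, 0]], [[0, 0, 0], [0, 0, 0]], [[0, 0, 0], [0, 0, 0]], [[0, 0, 0], [0, 0, 0]], [[0, 0, 0], [0, 0, 0]], [[0, 0, 0], [0, 0, 0]], [[0, 0, 0], [0, 0, 0]], [[0, 0, 0], [0, 0, 0]], [[0, 0, 0], [0, 0, 0]], [[0, 0, 0], [0, 0, 0]]], "gripper": -1}}

```text
time_s: 7.2
ee_pos: [0.4222, 0.3686, 0.0247]
tool_rot: [[-0.993, 0.117, -0.001], [0.117, 0.993, 0.004], [0.001, 0.004, -1.0]]
wrist_force: [0.8, -0.3, 6.0]
gripper_width: 0.0626
grasp_force: 62.4
```

```bash
python3 - <<'E'
from h import *
s=read_state();Rg=toolR(173)
print(np.round(s["ee_pos"],4))
for w in([.4222,.3686,.15],[.45,.12,.15]):print(*rel(Rg,w,s))
E
```

```text
[0.4222 0.3686 0.0247]
[ 0.0005  0.0016 -0.4176] [ 0.0006 -0.0002  0.0008]
[-0.1885 -0.8106 -0.4209] [ 0.0006 -0.0002  0.0008]
```

>>> {"api": "servo_tool", "payload": {"plan": [[[0, 0, -0.1], [0, 0, 0]], [[0, 0, -0.2], [0, 0, 0]], [[0, 0, -0.3], [0, 0, 0]], [[0, 0, -0.42], [0, 0, 0]], [[-0.03, -0.1, -0.42], [0, 0, 0]], [[-0.05, -0.2, -0.42], [0, 0, 0]], [[-0.07, -0.3, -0.42], [0, 0, 0]], [[-0.1, -0.42, -0.42], [0, 0, 0]], [[-0.13, -0.54, -0.42], [0, 0, 0]], [[-0.16, -0.66, -0.42], [0, 0, 0]], [[-0.18, -0.76, -0.42], [0, 0, 0]], [[-0.19, -0.81, -0.42], [0, 0, 0]]]}}

```text
time_s: 8.2
ee_pos: [0.4494, 0.1162, 0.149]
tool_rot: [[-0.993, 0.119, -0.003], [0.119, 0.993, 0.001], [0.003, 0.0, -1.0]]
wrist_force: [-0.1, 0.1, -3.7]
gripper_width: 0.0629
grasp_force: 66.3
```

```bash
python3 - <<'E'
from h import *
s=read_state();Rg=toolR(173)
print(np.round(s["ee_pos"],4),s["wrist_force"],s["gripper_width"],s["joints"])
for w in([.5235,-.0236,.10],[.5235,-.0236,.0405]):print(*rel(Rg,w,s))
E
```

```text
[0.4494 0.1162 0.149 ] [-0.06860926  0.08838616 -3.69236584] 0.06293129586409515 [ 14.45113499  10.43330057 -17.48187749  62.249167     0.07903702
  21.29247197]
[-0.3013 -0.4335  0.1624] [ 0.     -0.0005  0.0004]
[-0.302  -0.4335  0.3607] [ 0.     -0.0005  0.0004]
```

>>> {"api": "servo_tool", "payload": {"plan": [[[-0.06, -0.09, 0], [0, 0, 0]], [[-0.13, -0.19, 0], [0, 0, 0]], [[-0.2, -0.28, 0], [0, 0, 0]], [[-0.26, -0.37, 0.02], [0, 0, 0]], [[-0.3, -0.433, 0.06], [0, 0, 0]], [[-0.301, -0.433, 0.12], [0, 0, 0]], [[-0.302, -0.433, 0.2], [0, 0, 0]], [[-0.302, -0.433, 0.26], [0, 0, 0]], [[-0.302, -0.433, 0.31], [0, 0, 0]], [[-0.302, -0.433, 0.335], [0, 0, 0]], [[-0.302, -0.433, 0.35], [0, 0, 0]], [[-0.302, -0.433, 0.355], [0, 0, 0]]]}}

```text
time_s: 9.2
ee_pos: [0.5242, -0.02, 0.0412]
tool_rot: [[-0.993, 0.117, -0.004], [0.117, 0.993, 0.001], [0.004, 0.001, -1.0]]
wrist_force: [-0.6, -0.8, -3.7]
gripper_width: 0.0626
grasp_force: 66.4
```

```bash
python3 - <<'E'
from h import *
s=read_state();print(np.round(s["ee_pos"],4),s["wrist_force"],s["joints"])
print(*rel(toolR(173),[.5235,-.0236,.0385],s))
p=read_camera("side");cv2.imwrite("pics/s2.png",cv2.resize(p["img"][130:270,200:380],(720,560),interpolation=cv2.INTER_CUBIC))
E
```

```text
[ 0.5242 -0.02    0.0412] [-0.57376182 -0.80850703 -3.6634038 ] [ -2.23222397  21.57308648 -19.33628359  49.30917636   0.07679087
   4.47283115]
[ 0.0008 -0.0121  0.0091] [ 0.0002 -0.0006  0.0008]
```

View pics/s2.png

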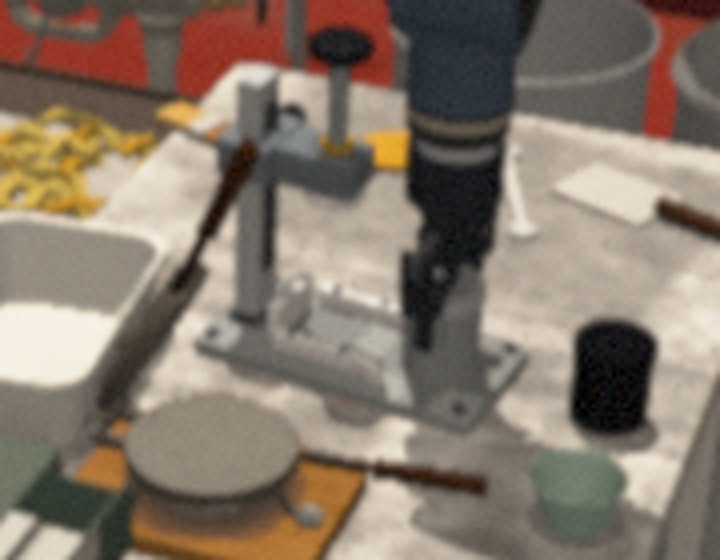

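>>> {"api": "servo_tool", "payload": {"plan": [[[0.001, -0.012, 0], [0, 0, 0]], [[0.001, -0.012, 0.004], [0, 0, 0]], [[0.001, -0.012, 0.007], [0, 0, 0]], [[0.001, -0.012, 0.009], [0, 0, 0]], [[0.001, -0.012, 0.009], [0, 0, 0]]]}}

```text
time_s: 9.67
ee_pos: [0.524, -0.0237, 0.0392]
tool_rot: [[-0.993, 0.117, -0.002], [0.117, 0.993, 0.001], [0.002, 0.001, -1.0]]
wrist_force: [-1.3, 0.0, 4.2]
gripper_width: 0.0627
grasp_force: 65.4
```

>>> {"api": "servo_tool", "payload": {"plan": [[[0, 0, 0], [0, 0, 0]], [[0, 0, 0], [0, 0, 0]], [[0, 0, 0], [0, 0, 0]], [[0, 0, 0], [0, 0, 0]], [[0, 0, 0], [0, 0, 0]], [[0, 0, 0], [0, 0, 0]], [[0, 0, 0], [0, 0, 0]], [[0, 0, 0], [0, 0, 0]]], "gripper": 1}}

```text
time_s: 10.33
ee_pos: [0.5234, -0.0236, 0.0383]
tool_rot: [[-0.993, 0.117, -0.004], [0.117, 0.993, 0.002], [0.004, 0.001, -1.0]]
wrist_force: [-0.2, -0.7, 0.7]
gripper_width: 0.0854
grasp_force: 0.0
```

```bash
python3 - <<'E'
from h import *
s=read_state();print(np.round(s["ee_pos"],4),s["wrist_force"],s["gripper_width"])
q=[.6227,-.0357,-.1216]
def tr(lean):return R.from_matrix(toolR(-7,lean)).as_matrix()@np.diag([-1,-1,1])
for l,w in((0,[-.1,0,.14]),(30,[-.17,0,.14]),(30,[-.16,0,.05])):
  print(l,pressw(q,w),*rel(tr(l),pressw(q,w)[0],s))
E
```

```text
[ 0.5234 -0.0236  0.0383] [-0.23063859 -0.70952714  0.65577593] 0.08539232888775622
0 [[ 0.52343842 -0.02356995  0.14      ]] [ 0.0013  0.0004 -0.3389] [ 0.0002 -0.0006  0.0008]
30 [[ 0.45395531 -0.01507891  0.14      ]] [ 0.2346  0.0014 -0.338 ] [ 0.0004 -0.084   0.0008]
30 [[ 0.46388147 -0.01629191  0.05      ]] [ 0.2001  0.001  -0.0381] [ 0.0004 -0.084   0.0008]
```

>>> {"api": "servo_tool", "payload": {"plan": [[[0, 0, -0.1], [0, 0, 0]], [[0, 0, -0.22], [0, 0, 0]], [[0, 0, -0.34], [0, 0, 0]], [[0, 0, -0.4], [0, 0, 0]], [[0.1, 0, -0.4], [0, -0.02, 0]], [[0.2, 0, -0.4], [0, -0.04, 0]], [[0.24, 0, -0.4], [0, -0.06, 0]], [[0.24, 0, -0.4], [0, -0.084, 0]], [[0.24, 0, -0.4], [0, -0.084, 0]], [[0.24, 0, -0.4], [0, -0.084, 0]]]}}

```text
time_s: 11.17
ee_pos: [0.4481, -0.0152, 0.1569]
tool_rot: [[-0.86, 0.116, 0.497], [0.101, 0.993, -0.058], [-0.501, 0.001, -0.866]]
wrist_force: [-1.0, -0.4, -0.9]
gripper_width: 0.0853
grasp_force: 0.0
```

>>> {"api": "servo_tool", "payload": {"plan": [[[0, 0, 0], [0, 0, 0]], [[0, 0, 0], [0, 0, 0]], [[0, 0, 0], [0, 0, 0]], [[0, 0, 0], [0, 0, 0]], [[0, 0, 0], [0, 0, 0]], [[0, 0, 0], [0, 0, 0]], [[0, 0, 0], [0, 0, 0]], [[0, 0, 0], [0, 0, 0]]], "gripper": -1}}

```text
time_s: 11.83
ee_pos: [0.4525, -0.0154, 0.1585]
tool_rot: [[-0.86, 0.117, 0.496], [0.102, 0.993, -0.057], [-0.5, 0.001, -0.866]]
wrist_force: [0.5, 1.1, 0.2]
gripper_width: 0.0
grasp_force: 0.0
```

```bash
cat >>h.py <<'E'
Q=[.6227,-.0357,-.1216]
def tr(lean):return toolR(-7,lean)@np.diag([-1,-1,1.])
E
python3 - <<'E'
from h import *
s=read_state();print(np.round(s["ee_pos"],4),s["wrist_force"],s["gripper_width"],np.round(s["joints"],1),np.round(s["tool_rot"],3).tolist())
for w in([-.158,0,.14],[-.155,0,.055]):print(*rel(tr(30),pressw(Q,w)[0],s))
p=read_camera("top");cv2.imwrite("pics/t2.png",cv2.resize(p["img"][130:270,280:380],(500,600),interpolation=cv2.INTER_CUBIC))
for n in("wrist","side"):
  p=read_camera(n);T=prep(p)[2]
  for d in look_for(p,"tin"):print(n,d["score"],(T[:3,:3]@d["location"]+T[:3,3]).round(4))
E
```

```text
[ 0.4525 -0.0154  0.1585] [0.49337931 1.0954252  0.17757481] 1.8373643164331453e-05 [  0.4 -10.4 -46.6  24.1  -3.5   6.2] [[-0.86, 0.117, 0.496], [0.102, 0.993, -0.057], [-0.5, 0.001, -0.866]]
[-0.008   0.0013  0.0758] [ 0.0005 -0.      0.0006]
[0.125  0.001  0.3262] [ 0.0005 -0.      0.0006]
wrist 0.79 [ 0.3832 -0.0256  0.0714]
wrist 0.64 [ 0.5078 -0.0229  0.0805]
wrist 0.35 [ 0.506  -0.019   0.0153]
side 0.96 [0.5321 0.5129 0.0662]
side 0.83 [0.5236 0.0015 0.0721]
side 0.83 [ 0.3831 -0.0041  0.0533]
```

>>> {"api": "servo_tool", "payload": {"plan": [[[-0.008, 0, 0.075], [0, 0, 0]], [[0.02, 0, 0.13], [0, 0, 0]], [[0.05, 0, 0.18], [0, 0, 0]], [[0.09, 0, 0.25], [0, 0, 0]], [[0.125, 0, 0.326], [0, 0, 0]], [[0.125, 0, 0.326], [0, 0, 0]], [[0.125, 0, 0.326], [0, 0, 0]]]}}

```text
time_s: 12.67
ee_pos: [0.4676, -0.0172, 0.0541]
tool_rot: [[-0.862, 0.117, 0.494], [0.102, 0.993, -0.058], [-0.497, 0.001, -0.868]]
wrist_force: [-0.5, 0.2, 0.1]
gripper_width: -0.0001
grasp_force: 0.0
```

```bash
python3 - <<'E'
from h import *
s=read_state();print(np.round(s["ee_pos"],4),s["wrist_force"])
for w in([-.135,0,.055],[-.1,0,.055],[-.06,0,.055],[-.046,0,.055],[-.04,0,.055]):print(w,*rel(tr(30),pressw(Q,w)[0],s))
p=read_camera("wrist");T=prep(p)[2]
cv2.imwrite("pics/w3.png",p["img"])
E
```

```text
[ 0.4676 -0.0172  0.0541] [-0.50078322  0.23640316  0.10070241]
[-0.135, 0, 0.055] [-0.0628  0.0012  0.0324] [ 0.0005 -0.0005  0.0007]
[-0.1, 0, 0.055] [-0.1641  0.0006  0.0903] [ 0.0005 -0.0005  0.0007]
[-0.06, 0, 0.055] [-0.2798  0.      0.1566] [ 0.0005 -0.0005  0.0007]
[-0.046, 0, 0.055] [-3.202e-01 -2.000e-04  1.798e-01] [ 0.0005 -0.0005  0.0007]
[-0.04, 0, 0.055] [-3.376e-01 -3.000e-04  1.898e-01] [ 0.0005 -0.0005  0.0007]
```

View pics/w3.png

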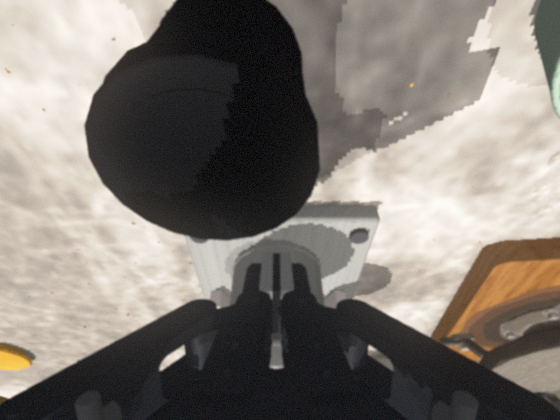

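The tin stands on the infeed, lined up in front of the closed fingers. Next I push it in gently.

>>> {"api": "servo_tool", "payload": {"plan": [[[-0.017, 0, 0.007], [0, 0, 0]], [[-0.034, 0, 0.017], [0, 0, 0]], [[-0.052, 0, 0.027], [0, 0, 0]], [[-0.07, 0, 0.037], [0, 0, 0]], [[-0.088, 0, 0.047], [0, 0, 0]], [[-0.106, 0, 0.057], [0, 0, 0]], [[-0.124, 0, 0.067], [0, 0, 0]], [[-0.142, 0, 0.078], [0, 0, 0]], [[-0.16, 0, 0.088], [0, 0, 0]], [[-0.178, 0, 0.098], [0, 0, 0]], [[-0.196, 0, 0.109], [0, 0, 0]], [[-0.214, 0, 0.119], [0, 0, 0]]]}}

```text
time_s: 13.72
ee_pos: [0.5423, -0.0258, 0.0563]
tool_rot: [[-0.86, 0.117, 0.497], [0.102, 0.993, -0.057], [-0.5, 0.001, -0.866]]
wrist_force: [-2.4, 0.2, 1.0]
gripper_width: -0.0001
grasp_force: 1.0
```

```bash
python3 - <<'E'
from h import *
s=read_state();print(np.round(s["ee_pos"],4),s["wrist_force"],R.from_euler('z',-Q[2]).apply(np.array(s["ee_pos"])-[Q[0],Q[1],0]))
for w in([-.06,0,.055],[-.046,0,.055],[-.04,0,.055]):print(w,*rel(tr(30),pressw(Q,w)[0],s))
for n in("side",):
  p=read_camera(n);T=prep(p)[2]
  for d in look_for(p,"tin"):print(n,d["score"],(T[:3,:3]@d["location"]+T[:3,3]).round(4))
E
```

```text
[ 0.5423 -0.0258  0.0563] [-2.4271636   0.20317209  0.96586213] [-8.10448223e-02  4.88872563e-05  5.62637568e-02]
[-0.06, 0, 0.055] [-0.0586 -0.0005  0.0387] [0.0006 0.     0.0006]
[-0.046, 0, 0.055] [-0.0991 -0.0007  0.0621] [0.0006 0.     0.0006]
[-0.04, 0, 0.055] [-0.1164 -0.0008  0.0721] [0.0006 0.     0.0006]
side 0.79 [ 0.5785 -0.0061  0.0723]
side 0.63 [0.5307 0.5113 0.0648]
side 0.44 [ 0.6365 -0.0207  0.0289]
```

Good: it slides with 2.4 N. On towards the stop, slower.

>>> {"api": "servo_tool", "payload": {"plan": [[[-0.012, 0, 0.009], [0, 0, 0]], [[-0.024, 0, 0.017], [0, 0, 0]], [[-0.036, 0, 0.025], [0, 0, 0]], [[-0.048, 0, 0.032], [0, 0, 0]], [[-0.059, 0, 0.039], [0, 0, 0]], [[-0.068, 0, 0.044], [0, 0, 0]], [[-0.077, 0, 0.049], [0, 0, 0]], [[-0.085, 0, 0.054], [0, 0, 0]], [[-0.091, 0, 0.057], [0, 0, 0]], [[-0.097, 0, 0.061], [0, 0, 0]]]}}

```text
time_s: 14.65
ee_pos: [0.5759, -0.0298, 0.0551]
tool_rot: [[-0.86, 0.117, 0.497], [0.102, 0.993, -0.057], [-0.5, 0.001, -0.866]]
wrist_force: [-3.0, 0.6, 2.3]
gripper_width: 0.0004
grasp_force: 1.5
```

>>> {"api": "servo_tool", "payload": {"plan": [[[-0.003, 0, 0.002], [0, 0, 0]], [[-0.006, 0, 0.003], [0, 0, 0]], [[-0.009, 0, 0.005], [0, 0, 0]], [[-0.012, 0, 0.007], [0, 0, 0]]]}}

```text
time_s: 14.98
ee_pos: [0.5799, -0.0302, 0.0551]
tool_rot: [[-0.86, 0.117, 0.497], [0.102, 0.993, -0.057], [-0.5, 0.001, -0.866]]
wrist_force: [-2.3, 0.5, 1.8]
gripper_width: 0.0
grasp_force: 1.3
```

```bash
python3 - <<'E'
from h import *
s=read_state();print(np.round(s["ee_pos"],4),s["wrist_force"],R.from_euler('z',-Q[2]).apply(np.array(s["ee_pos"])-[Q[0],Q[1],0]))
p=read_camera("side");T=prep(p)[2]
for d in look_for(p,"tin"):print(d["score"],(T[:3,:3]@d["location"]+T[:3,3]).round(4))
E
```

```text
[ 0.5799 -0.0302  0.0551] [-2.31749985  0.52548381  1.80042468] [-0.04311069  0.00023846  0.05509455]
0.92 [ 0.3852 -0.0048  0.0547]
0.85 [ 0.6127 -0.0123  0.0735]
0.62 [0.5323 0.5155 0.0649]
0.16 [ 0.6266 -0.0233  0.0286]
```

>>> {"api": "servo_tool", "payload": {"plan": [[[-0.003, 0, 0.002], [0, 0, 0]], [[-0.006, 0, 0.003], [0, 0, 0]], [[-0.009, 0, 0.005], [0, 0, 0]], [[-0.009, 0, 0.005], [0, 0, 0]]]}}

```text
time_s: 15.42
ee_pos: [0.5832, -0.0307, 0.0552]
tool_rot: [[-0.86, 0.117, 0.497], [0.102, 0.993, -0.058], [-0.5, 0.001, -0.866]]
wrist_force: [-0.6, 0.2, 0.4]
gripper_width: -0.0001
grasp_force: 0.8
```

>>> {"api": "servo_tool", "payload": {"plan": [[[-0.003, 0, 0.002], [0, 0, 0]], [[-0.006, 0, 0.003], [0, 0, 0]], [[-0.006, 0, 0.003], [0, 0, 0]]]}}

```text
time_s: 15.67
ee_pos: [0.5852, -0.0309, 0.0553]
tool_rot: [[-0.86, 0.117, 0.497], [0.102, 0.993, -0.058], [-0.5, 0.001, -0.866]]
wrist_force: [-0.6, 0.2, -0.2]
gripper_width: -0.0001
grasp_force: 0.7
```

>>> {"api": "servo_tool", "payload": {"plan": [[[-0.003, 0, 0.002], [0, 0, 0]], [[-0.006, 0, 0.003], [0, 0, 0]], [[-0.009, 0, 0.005], [0, 0, 0]]]}}

```text
time_s: 15.92
ee_pos: [0.5869, -0.0311, 0.0547]
tool_rot: [[-0.861, 0.117, 0.495], [0.102, 0.993, -0.057], [-0.498, 0.001, -0.867]]
wrist_force: [-13.6, 1.3, 9.1]
gripper_width: 0.0001
grasp_force: 6.9
```

```bash
python3 - <<'E'
from h import *
s=read_state();print(np.round(s["ee_pos"],4),s["wrist_force"],R.from_euler('z',-Q[2]).apply(np.array(s["ee_pos"])-[Q[0],Q[1],0]))
a=[]
for n in("side","top"):
  p=read_camera(n);T=prep(p)[2]
  for d in look_for(p,"tin"):print(d["score"],(T[:3,:3]@d["location"]+T[:3,3]).round(4))
  im=p["img"][150:245,230:340] if n=="side" else p["img"][130:235,290:370]
  a.append(cv2.resize(im,(400,500),interpolation=cv2.INTER_CUBIC))
cv2.imwrite("pics/n1.png",np.hstack(a))
E
```

```text
[ 0.5869 -0.0311  0.0547] [-13.64639741   1.33763575   9.12171193] [-0.03609636  0.00021521  0.05471861]
0.75 [0.5322 0.5138 0.0645]
0.73 [ 0.6196 -0.0118  0.0746]
0.72 [ 0.3826 -0.0068  0.0495]
0.61 [ 0.6073 -0.0144  0.0889]
```

View pics/n1.png

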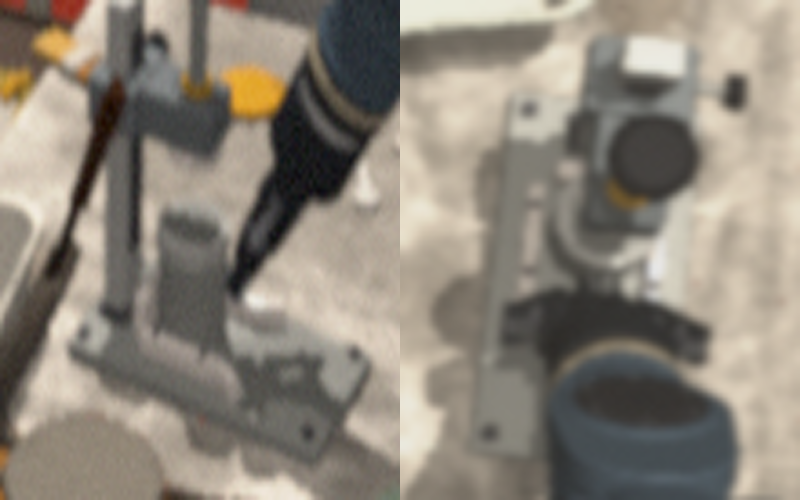

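13.6 N, so the tin is against the stop and upright in the nest, with its lid raised. I'll back off and go above the knob.

>>> {"api": "servo_tool", "payload": {"plan": [[[0.01, 0, -0.006], [0, 0, 0]], [[0.03, 0, -0.017], [0, 0, 0]], [[0.07, 0, -0.04], [0, 0, 0]], [[0.12, 0, -0.07], [0, 0, 0]], [[0.18, 0, -0.11], [0, 0, 0]], [[0.18, 0, -0.2], [0, 0, 0]], [[0.18, 0, -0.32], [0, 0, 0]], [[0.18, 0, -0.44], [0, 0, 0]], [[0.15, 0, -0.56], [0, 0, 0]], [[0.1, 0, -0.68], [0, 0, 0]], [[0.02, 0, -0.8], [0, 0, 0]], [[-0.05, 0, -0.88], [0, 0, 0]]]}}

```text
time_s: 17.12
ee_pos: [0.4691, -0.0174, 0.2955]
tool_rot: [[-0.858, 0.116, 0.501], [0.101, 0.993, -0.057], [-0.504, 0.002, -0.864]]
wrist_force: [1.8, -0.7, 0.3]
gripper_width: -0.0002
grasp_force: 0.0
```

```bash
python3 - <<'E'
from h import *
s=read_state();print(np.round(s["ee_pos"],4),s["wrist_force"],np.round(s["joints"],1))
for w in([-.08,0,.32],[0.002,0,.31]):print(w,*rel(tr(0),pressw(Q,w)[0],s))
p=read_camera("side");T=prep(p)[2]
for q in("tin","press_plunger"):
 for d in look_for(p,q):print(q,d["score"],(T[:3,:3]@d["location"]+T[:3,3]).round(4))
# knob top ellipse check
m=masks_of(p,"press_plunger")
for d in m[:1]:
  ys,xs=np.nonzero(d["region"]);print(xs.min(),xs.max(),ys.min(),ys.max())
for H in(.126,.141,.156):print(H,proj(p,pressw(Q,[[0,0,H+.128],[-.024,.023,H]])).round(1).tolist())
E
```

```text
[ 0.4691 -0.0174  0.2955] [ 1.76681297 -0.67841053  0.29180455] [  0.  -14.7 -28.2  46.4  -3.3   5.9]
[-0.08, 0, 0.32] [-0.2562  0.0006  0.055 ] [0.0005 0.0841 0.0008]
[0.002, 0, 0.31] [-0.4755 -0.0007  0.2216] [0.0005 0.0841 0.0008]
tin 0.73 [0.533  0.514  0.0669]
tin 0.65 [ 0.6209 -0.0124  0.072 ]
tin 0.58 [ 0.3849 -0.0054  0.0536]
press_plunger 0.85 [ 0.6191 -0.0309  0.2669]
278 291 137 181
0.126 [[284.8, 145.8], [287.0, 187.8]]
0.141 [[285.0, 141.3], [287.2, 183.6]]
0.156 [[285.1, 136.7], [287.4, 179.3]]
```

>>> {"api": "servo_tool", "payload": {"plan": [[[-0.08, 0, -0.05], [0, 0.02, 0]], [[-0.16, 0, -0.02], [0, 0.04, 0]], [[-0.22, 0, 0.02], [0, 0.06, 0]], [[-0.256, 0, 0.05], [0, 0.084, 0]], [[-0.3, 0, 0.085], [0, 0.084, 0]], [[-0.38, 0, 0.15], [0, 0.084, 0]], [[-0.44, 0, 0.195], [0, 0.084, 0]], [[-0.4755, 0, 0.221], [0, 0.084, 0]], [[-0.4755, 0, 0.221], [0, 0.084, 0]], [[-0.4755, 0, 0.221], [0, 0.084, 0]]]}}

```text
time_s: 18.15
ee_pos: [0.6249, -0.0359, 0.3028]
tool_rot: [[-0.993, 0.117, -0.008], [0.117, 0.993, 0.002], [0.008, 0.001, -1.0]]
wrist_force: [-0.4, 0.6, 0.1]
gripper_width: 0.0
grasp_force: 0.0
```

```bash
python3 - <<'E'
from h import *
s=read_state();print(np.round(s["ee_pos"],4),s["wrist_force"],np.round(s["joints"],1),np.round(s["tool_rot"],3).tolist())
print(*rel(tr(0),pressw(Q,[0.002,0,.29])[0],s))
E
```

```text
[ 0.6249 -0.0359  0.3028] [-0.40922455  0.62477453  0.12295229] [-3.3 24.1 24.9 91.3  0.1  3.4] [[-0.993, 0.117, -0.008], [0.117, 0.993, 0.002], [0.008, 0.001, -1.0]]
[ 0.0003 -0.0004  0.0427] [ 0.0001 -0.0013  0.0008]
```

>>> {"api": "servo_tool", "payload": {"plan": [[[0, 0, 0.01], [0, 0, 0]], [[0, 0, 0.02], [0, 0, 0]], [[0, 0, 0.03], [0, 0, 0]], [[0, 0, 0.04], [0, 0, 0]], [[0, 0, 0.05], [0, 0, 0]], [[0, 0, 0.06], [0, 0, 0]], [[0, 0, 0.07], [0, 0, 0]], [[0, 0, 0.08], [0, 0, 0]], [[0, 0, 0.09], [0, 0, 0]], [[0, 0, 0.1], [0, 0, 0]], [[0, 0, 0.11], [0, 0, 0]], [[0, 0, 0.12], [0, 0, 0]]]}}

```text
time_s: 19.15
ee_pos: [0.6253, -0.0358, 0.2694]
tool_rot: [[-0.993, 0.117, -0.003], [0.117, 0.993, 0.001], [0.003, 0.001, -1.0]]
wrist_force: [-1.3, -0.8, 2.5]
gripper_width: -0.0002
grasp_force: 1.7
```

>>> {"api": "servo_tool", "payload": {"plan": [[[0, 0, 0.008], [0, 0, 0]], [[0, 0, 0.016], [0, 0, 0]], [[0, 0, 0.024], [0, 0, 0]], [[0, 0, 0.032], [0, 0, 0]], [[0, 0, 0.04], [0, 0, 0]], [[0, 0, 0.048], [0, 0, 0]], [[0, 0, 0.056], [0, 0, 0]], [[0, 0, 0.06], [0, 0, 0]]]}}

```text
time_s: 19.82
ee_pos: [0.6253, -0.0358, 0.2512]
tool_rot: [[-0.993, 0.117, -0.004], [0.117, 0.993, 0.001], [0.004, 0.001, -1.0]]
wrist_force: [-0.3, 0.9, 4.5]
gripper_width: 0.0004
grasp_force: 2.6
```

>>> {"api": "servo_tool", "payload": {"plan": [[[0, 0, 0.006], [0, 0, 0]], [[0, 0, 0.012], [0, 0, 0]], [[0, 0, 0.018], [0, 0, 0]], [[0, 0, 0.024], [0, 0, 0]], [[0, 0, 0.03], [0, 0, 0]], [[0, 0, 0.036], [0, 0, 0]], [[0, 0, 0.042], [0, 0, 0]], [[0, 0, 0.048], [0, 0, 0]], [[0, 0, 0.052], [0, 0, 0]]]}}

```text
time_s: 20.57
ee_pos: [0.6253, -0.0358, 0.2359]
tool_rot: [[-0.993, 0.117, -0.003], [0.117, 0.993, 0.001], [0.003, 0.001, -1.0]]
wrist_force: [-1.2, 0.1, 6.1]
gripper_width: 0.0
grasp_force: 3.4
```

>>> {"api": "servo_tool", "payload": {"plan": [[[0, 0, 0.003], [0, 0, 0]], [[0, 0, 0.006], [0, 0, 0]], [[0, 0, 0.009], [0, 0, 0]], [[0, 0, 0.012], [0, 0, 0]], [[0, 0, 0.015], [0, 0, 0]], [[0, 0, 0.018], [0, 0, 0]]]}}

```text
time_s: 21.07
ee_pos: [0.6253, -0.0358, 0.2308]
tool_rot: [[-0.993, 0.117, -0.003], [0.117, 0.993, 0.001], [0.003, 0.001, -1.0]]
wrist_force: [-1.0, 0.4, 6.8]
gripper_width: -0.0003
grasp_force: 3.6
```

>>> {"api": "servo_tool", "payload": {"plan": [[[0, 0, 0.002], [0, 0, 0]], [[0, 0, 0.004], [0, 0, 0]], [[0, 0, 0.006], [0, 0, 0]], [[0, 0, 0.008], [0, 0, 0]], [[0, 0, 0.01], [0, 0, 0]], [[0, 0, 0.012], [0, 0, 0]], [[0, 0, 0.014], [0, 0, 0]]]}}

```text
time_s: 21.65
ee_pos: [0.6253, -0.0358, 0.2275]
tool_rot: [[-0.993, 0.117, -0.002], [0.117, 0.993, 0.001], [0.002, 0.001, -1.0]]
wrist_force: [-3.0, -0.2, 14.1]
gripper_width: -0.0
grasp_force: 6.7
```

>>> {"api": "servo_tool", "payload": {"plan": [[[0, 0, 0.002], [0, 0, 0]], [[0, 0, 0.004], [0, 0, 0]], [[0, 0, 0.006], [0, 0, 0]], [[0, 0, 0.006], [0, 0, 0]]]}}

```text
time_s: 21.98
ee_pos: [0.6253, -0.0358, 0.2257]
tool_rot: [[-0.993, 0.117, -0.002], [0.117, 0.993, 0.001], [0.002, 0.001, -1.0]]
wrist_force: [-2.6, -0.2, 12.7]
gripper_width: 0.0001
grasp_force: 6.2
```

>>> {"api": "servo_tool", "payload": {"plan": [[[0, 0, 0.002], [0, 0, 0]], [[0, 0, 0.004], [0, 0, 0]], [[0, 0, 0.006], [0, 0, 0]], [[0, 0, 0.008], [0, 0, 0]], [[0, 0, 0.008], [0, 0, 0]]]}}

```text
time_s: 22.4
ee_pos: [0.6253, -0.0358, 0.2233]
tool_rot: [[-0.993, 0.117, -0.002], [0.117, 0.993, 0.001], [0.002, 0.001, -1.0]]
wrist_force: [-1.8, -0.2, 12.6]
gripper_width: -0.0001
grasp_force: 6.3
```

>>> {"api": "servo_tool", "payload": {"plan": [[[0, 0, 0.002], [0, 0, 0]], [[0, 0, 0.003], [0, 0, 0]], [[0, 0, 0.003], [0, 0, 0]]]}}

```text
time_s: 22.65
ee_pos: [0.6253, -0.0358, 0.2224]
tool_rot: [[-0.993, 0.117, -0.002], [0.117, 0.993, 0.001], [0.002, 0.001, -1.0]]
wrist_force: [-3.7, -0.1, 12.9]
gripper_width: -0.0003
grasp_force: 6.5
```

>>> {"api": "servo_tool", "payload": {"plan": [[[0, 0, 0.001], [0, 0, 0]], [[0, 0, 0.002], [0, 0, 0]], [[0, 0, 0.003], [0, 0, 0]], [[0, 0, 0.003], [0, 0, 0]]]}}

```text
time_s: 22.98
ee_pos: [0.6253, -0.0358, 0.222]
tool_rot: [[-0.993, 0.117, -0.001], [0.117, 0.993, 0.001], [0.001, 0.001, -1.0]]
wrist_force: [-3.7, 0.2, 16.3]
gripper_width: 0.0
grasp_force: 8.1
```

>>> {"api": "servo_tool", "payload": {"plan": [[[0, 0, 0.001], [0, 0, 0]], [[0, 0, 0.002], [0, 0, 0]], [[0, 0, 0.002], [0, 0, 0]]]}}

```text
time_s: 23.23
ee_pos: [0.6254, -0.0358, 0.222]
tool_rot: [[-0.993, 0.117, -0.001], [0.117, 0.993, 0.001], [0.001, 0.001, -1.0]]
wrist_force: [-4.4, 0.8, 19.9]
gripper_width: 0.0004
grasp_force: 10.0
```

The position has stopped at 222 mm while the force climbs, so the lid is on its seat. Now I'll rise slowly so the plunger follows, then retreat.

>>> {"api": "servo_tool", "payload": {"plan": [[[0, 0, -0.01], [0, 0, 0]], [[0, 0, -0.03], [0, 0, 0]], [[0, 0, -0.05], [0, 0, 0]], [[0, 0, -0.07], [0, 0, 0]], [[0, 0, -0.09], [0, 0, 0]], [[0, 0, -0.11], [0, 0, 0]], [[0, 0, -0.13], [0, 0, 0]], [[0, 0, -0.15], [0, 0, 0]], [[0, 0, -0.17], [0, 0, 0]], [[0, 0, -0.22], [0, 0, 0]], [[0, 0, -0.3], [0, 0, 0]], [[0, 0, -0.36], [0, 0, 0]]]}}

```text
time_s: 24.23
ee_pos: [0.6251, -0.0358, 0.3284]
tool_rot: [[-0.993, 0.117, -0.005], [0.117, 0.993, 0.002], [0.005, 0.001, -1.0]]
wrist_force: [0.4, 0.1, -0.0]
gripper_width: -0.0004
grasp_force: 0.0
```

>>> {"api": "servo_tool", "payload": {"plan": [[[0.1, 0, 0], [0, 0, 0]], [[0.2, 0, 0], [0, 0, 0]], [[0.3, 0, 0], [0, 0, 0]], [[0.4, 0, 0], [0, 0, 0]], [[0.5, 0, 0], [0, 0, 0]], [[0.5, 0, 0], [0, 0, 0]]]}}

```text
time_s: 24.73
ee_pos: [0.4716, -0.0179, 0.3289]
tool_rot: [[-0.993, 0.117, -0.006], [0.116, 0.993, 0.002], [0.006, 0.001, -1.0]]
wrist_force: [2.2, -0.7, 1.0]
gripper_width: -0.0002
grasp_force: 0.0
```

```bash
python3 - <<'E'
from h import *
s=read_state();print(np.round(s["ee_pos"],4),s["wrist_force"])
a=[]
for n in("side","top"):
  p=read_camera(n);T=prep(p)[2]
  for q in ("tin","press_plunger","spice_cup","timer"):
   for d in look_for(p,q)[:3]:print(q,d["score"],(T[:3,:3]@d["location"]+T[:3,3]).round(4))
  im=p["img"][130:245,230:340] if n=="side" else p["img"][130:235,290:370]
  a.append(cv2.resize(im,(400,500),interpolation=cv2.INTER_CUBIC))
cv2.imwrite("pics/end.png",np.hstack(a))
E
```

```text
[ 0.4716 -0.0179  0.3289] [ 2.20204241 -0.71060222  1.00658325]
tin 0.78 [ 0.3809 -0.0049  0.0547]
tin 0.74 [ 0.6209 -0.0113  0.0695]
tin 0.69 [0.5317 0.5128 0.0652]
press_plunger 0.57 [ 0.6177 -0.0304  0.2643]
press_plunger 0.41 [0.3831 0.1016 0.0257]
spice_cup 0.81 [0.3815 0.1041 0.0271]
timer 0.74 [0.5397 0.3872 0.0344]
timer 0.25 [0.3811 0.1023 0.0289]
tin 0.79 [ 0.3847 -0.0264  0.0662]
tin 0.46 [ 0.6045 -0.016   0.0846]
press_plunger 0.6 [ 0.6257 -0.0322  0.2784]
spice_cup 0.72 [0.3774 0.1149 0.0195]
timer 0.76 [0.5445 0.3784 0.0351]
```

View pics/end.png

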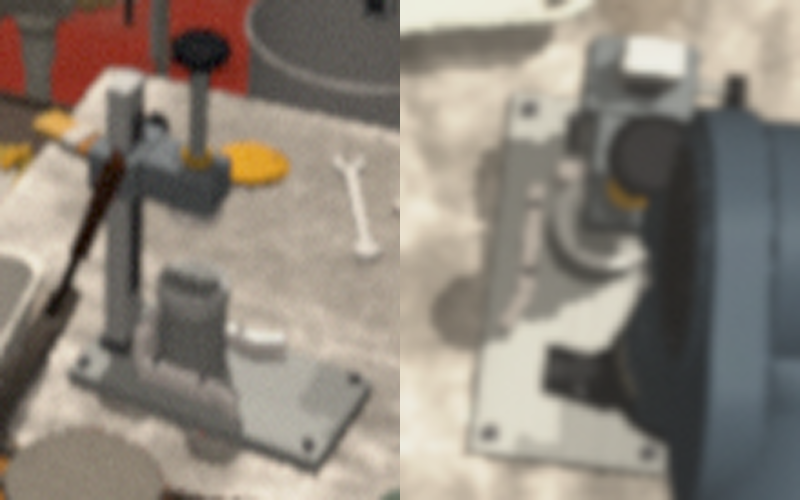

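The tin stands in the nest with its lid down, the plunger is back up, and the cup and timer haven't moved. I'll hand the job in.

```bash
python3 -c "
from bench import *
print(job_done())"
```

```text
the job is handed in; nothing more can be done
None
```

I handed the job in at about 25 s: the tin stands in the press against the stop, its lid pushed home at about 20 N, the plunger is back up, and the cup and timer are where they were; the hand-in returned no verdict.

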